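Close a pressure filter holder crosswise

TASK

Close the pressure filter holder so that its lid comes down evenly on the gasket. Working crosswise (after each knob, the one straight opposite; then the other pair), first nip up all four wing knobs clockwise by about an eighth of a turn each; then go round crosswise a second time and turn each one on to its stop. Leave the other things on the bench where they are.

Things in the scene. Friction and masses are not known exactly. Their poses are not given: they have to be found in the camera images.
- filter_holder: Stainless steel pressure filter holder, 216 mm across, about 125 mm high over its knobs, fixed to the bench on three short legs: a round base flange and, over a black gasket, a round flat lid with four wing knobs near its rim. Origin on the bench under its centre, z up. Knobs 0, 1, 2, 3 stand 84 mm from the centre at 45, 135, 225, 315 degrees from its x axis.
- lid_centre (a point): Middle of the lid's top face, 3 mm above the level of its rim; world height about 0.08 m, sinking 3 mm as the knobs are tightened. Same axes as the holder. A low hexagonal boss stands on it (10 mm high) with a steel hose nozzle lying along the lid's x axis, 46 mm long. The lid is loose, held between lugs, sprung up by the gasket and clamped by the washers under the knobs. Nothing but the knobs is higher than 13 mm above the rim.
- knob_0_grip (a point): Centre of wing knob 0's grip, on its turning axis; opposite knob 2. A black plastic bar, 64 long, 14 thick, 24 mm high with flat long sides, on a thin neck; underside 12 mm, foot washer (32 mm wide) 25 mm, lid about 32 mm below this point. The point turns with the knob: z up, the bar lies in its xy plane at 1.7 rad, anticlockwise from above, from its x axis.
- knob_0 (a joint): Turn of wing knob 0 in rad, growing as it is tightened (clockwise seen from above). 0 is loose, 1.7 its hard stop, fully tight, where the bar points to the lid's centre; 1.7 - joint is the turn still to go. Starts loose, between 0 and 0.3, the bar lying roughly across that line. Stiff (0.12 N m all the way), stays where it is left; turning it draws its side of the lid down by up to 3 mm.
- knob_1_grip (a point): Centre of wing knob 1's grip, on its turning axis; opposite knob 3. Shape, size and axes as for knob 0.
- knob_1 (a joint): Turn of wing knob 1 in rad, growing as it is tightened (clockwise seen from above). Start, stop and behaviour as for knob 0.
- knob_2_grip (a point): Centre of wing knob 2's grip, on its turning axis; opposite knob 0. Shape, size and axes as for knob 0.
- knob_2 (a joint): Turn of wing knob 2 in rad, growing as it is tightened (clockwise seen from above). Start, stop and behaviour as for knob 0.
- knob_3_grip (a point): Centre of wing knob 3's grip, on its turning axis; opposite knob 1. Shape, size and axes as for knob 0.
- knob_3 (a joint): Turn of wing knob 3 in rad, growing as it is tightened (clockwise seen from above). Start, stop and behaviour as for knob 0.
- beaker_100: Small glass beaker, 54 mm across and 69 mm high, on the bench to the left of the holder; origin under its centre. Bystander.
- petri_0: Round petri dish with contents, 89 mm across and 14 mm high, on the bench to the right of the holder; origin under its centre. Bystander.
- timer: Flat white kitchen-type timer with three buttons, 62 x 68 x 18 mm, on the bench to the left of the holder; origin under its centre. Bystander.
- masking_tape: Roll of masking tape lying flat, 100 mm across and 25 mm high, at the right edge of the bench; origin under its centre. Bystander.

How it is judged (in metres and radians):
On the way, in this order (a step that is already met when the one before it is completed fails the run):
1. first pass: all four knobs nipped up by part of their turn (value of joint each of knob_0, knob_1, knob_2, knob_3 above 0.5 rad), for 0.1 s.
2. second pass: all four knobs at their stops (value of joint each of knob_0, knob_1, knob_2, knob_3 above 1.55 rad), for 0.2 s.
At the end, for the whole second after the job is handed in: All four wing knobs stand at their stops (joint above 1.55 of 1.7 rad) and are still, and the lid lies level (within 0.02 rad) (all of step 2 and angle between lid_centre's own z axis and vertical below 0.02 rad and velocity of joint each of knob_0, knob_1, knob_2, knob_3 below 0.05 rad/s); the robot touches nothing.
It fails at once if a knob is turned nearly home (past 1.4 rad) while another has not been nipped up yet (below 0.5 rad) (value of joint any of knob_0, knob_1, knob_2, knob_3 above 1.4 rad and value of joint any of knob_0, knob_1, knob_2, knob_3 below 0.5 rad).
It fails at once if first pass not crosswise: two neighbouring knobs are nipped up (past 0.5 rad) while the other two are not ((value of joint each of knob_0, knob_1 above 0.5 rad and value of joint each of knob_2, knob_3 below 0.5 rad) or (value of joint each of knob_0, knob_3 below 0.5 rad and value of joint each of knob_1, knob_2 above 0.5 rad) or (value of joint each of knob_0, knob_1 below 0.5 rad and value of joint each of knob_2, knob_3 above 0.5 rad) or (value of joint each of knob_0, knob_3 above 0.5 rad and value of joint each of knob_1, knob_2 below 0.5 rad)).
It fails at once if second pass not crosswise: two neighbouring knobs are nearly home (past 1.4 rad) while the other two are not ((value of joint each of knob_0, knob_1 above 1.4 rad and value of joint each of knob_2, knob_3 below 1.4 rad) or (value of joint each of knob_0, knob_3 below 1.4 rad and value of joint each of knob_1, knob_2 above 1.4 rad) or (value of joint each of knob_0, knob_1 below 1.4 rad and value of joint each of knob_2, knob_3 above 1.4 rad) or (value of joint each of knob_0, knob_3 above 1.4 rad and value of joint each of knob_1, knob_2 below 1.4 rad)).
It fails at once if a bystander is moved by more than 30 mm or tipped (distance of any of beaker_100, petri_0, timer, masking_tape from where it was at the start of the episode above 0.03 m or angle between any of beaker_100, petri_0, timer, masking_tape's own z axis and vertical above 0.5 rad).
It also fails if it takes over 72 s, if anything falls off the work surface, if the arm or the gripper's body presses on something with over 40 N, if the wrist force passes 120 N, or if a joint passes its speed limit or range.

ROBOT

A 6-joint arm with a two-finger parallel gripper is mounted at the origin on a cart in front of the work surface, level with it; the furniture and walls round the work are solid. World frame = base frame: x ahead of the robot, y to its left, z up, the work surface at z = 0. Lengths are in mm, angles in degrees, forces in N, time in s.
With the tool pointing down it reaches from about 300 to 850 mm from the base axis. Payload 4.2 kg.
Tool frame: the origin (TCP) lies at the centre of the arm's flange, where the gripper is bolted on; the fingertips stand 191 mm ahead of it and the grasp point (between the pads) lies 172 mm ahead of it; z points along the fingers, x is the direction in which the jaws open and shut, and the axes are right-handed (so a half turn about z gives the same grasp; the last joint's range is limited). The gripper opens to 91 mm and grips with 3 to 60 N. Pads are 32 mm wide; open, the fingers measure 118 mm over their backs; the gripper's body (76 mm by 178 mm) begins 60 mm behind the grasp point.
Start: joints at [62.338, 18.312, 89.639, -0, 72.044, -1.146], TCP at [256.708, 514.513, 404.776] pointing down, gripper open.
Joint ranges: [-177.97, 177.97], [-48.28, 115.42], [12.27, 149.76], [-77.06, 257.06], [2.81, 150.46], [-146.56, 146.56]. Speed limits (degrees/s): [147.25, 147.25, 180, 180, 180, 180].

INTERFACE

Orientations are given as [roll, pitch, yaw] about the fixed x, y, z axes, in that order (R = Rz(yaw) Ry(pitch) Rx(roll)).
In Python, from workcell import telemetry, imaging, env gives the robot as it stands. The module is installed in compiled form; this text tells all that it offers.
- The arm moves only by the tool jog_arm, never from a script. Its argument "series" is a list of rows, each a list of 3 entries, a list of its own where there are three numbers: the shift along the world's x, y, z in mm, then the turn, a rotation vector about the world's x, y, z in rad, then the opening, from 0 (shut) to 1 (fully open). In form: [[[x, y, z], [ax, ay, az], jaw], ...]. A call has exactly 5 rows; each row is the pose to reach, as a shift and turn from the pose measured when the call began; what a row does not reach only later rows make up. A row lasts 1/12 s, in which the tool goes at most 41.7 mm and 7.16 degrees, less where a joint would pass 70% of its speed; a pose out of reach is approached as far as the arm can. A call with a gripper value outside its range is refused whole. The fingers move at their own pace and stop on an object; "squeeze" is the grip in N (left out, the last holds). Time passes only in rows, so rows that repeat a pose let the fingers close, or fill a call up. It gives the time, the measured TCP pose, the force and the opening at its end, in the units of the state.
- telemetry.state(): the state, without advancing time (a new reading comes with each control period).
- imaging.grab_frame(name): name is "side" or "top"; returns a dict with "pixels" (420x560x3 uint8, red, green, blue), "fov_y" (degrees; the focal length in pixels is half the picture's height over the tangent of half this angle, whatever the lens; pixels are square), "cx", "cy" (the principal point, pixels), "R" (3x3) and "t" (3): a world point X has camera coordinates R X + t. Camera axes: x right, y down, z forward; pixel columns grow to the right and rows downward; lengths in mm; the calibration is good to about 2 mm. A picture is of the moment at which its call begins. There is no depth.
- env.job_done(): hands the job in, once; it reports no verdict.
The state is a dict: "time_s": time; "qpos": joint angles; "qvel": joint speeds; "effort": joint torques, N m; "ee_pos": TCP position; "ee_rot": TCP orientation; "force": force on the tool from outside, world axes, zero at the start; "torque": the same for the moment, N m; "gripper_width": finger opening in mm.
Only numpy, scipy, OpenCV 4.12 (cv2) and the standard library are available. Lean on these libraries where they do the work, as an engineer would, in place of code of your own. Each camera call takes 0.05 s, during which the arm holds its last target.

## Working session

There is one attempt and no reset: what is moved stays moved. The work goes in short steps, Python scripts to look and compute and a tool call to move; the robot and the scene stay as the last step left them, time stands still between calls to the robot, and variables do not carry over. Pictures are saved under pics/ and viewed, and the job is handed in when it is done.

Besides the shell and the picture viewer there is one more tool, called after "Emit:" by a JSON object that holds its "op" and its "data", one argument or row to a line. jog_arm: Moves the arm, as the interface text tells. Its arguments: {"type":"object","properties":{"series":{"type":"array"},"squeeze":{"type":"number"}},"required":["series"]}

```bash
mkdir -p pics; ls
python3 - <<'E'
from workcell import telemetry, imaging
import cv2
print(telemetry.state())
for n in ("side","top"):
    f=imaging.grab_frame(n)
    cv2.imwrite(f"pics/{n}0.png",f["pixels"][:,:,::-1])
    print(n,f["fov_y"],f["cx"],f["cy"],f["R"],f["t"])
E
```

```text
pics
{'time_s': 0.0, 'qpos': array([ 6.23386188e+01,  1.83523854e+01,  8.97060371e+01,  3.95859117e-04,
        7.20417287e+01, -1.14617334e+00]), 'qvel': array([ 0.02550436, -0.01379662, -0.05597583, -0.06371573, -0.02059708,
        0.07981622]), 'effort': array([-8.31721136e-04, -4.12447858e+01, -2.31967986e+01,  7.27911294e-02,
        4.57378454e-02, -1.14973886e-04]), 'ee_pos': array([256.62843898, 514.38013633, 403.91500765]), 'ee_rot': array([-1.79997620e+02,  1.00123706e-01,  6.34846718e+01]), 'force': array([-0.35100272,  0.521803  , -0.05038566]), 'torque': array([-0.02523532,  0.06421077,  0.03154999]), 'gripper_width': 91.06087020420738}
side 48.533480630664656 278.8131412195268 216.15696608619749 [[ 0.83516949 -0.54989642 -0.01028863]
 [-0.33607558 -0.49543678 -0.80099663]
 [ 0.43536781  0.6724257  -0.59858044]] [-486.06520894  250.02016137  994.88156717]
top 44.77162598619589 280.8784174963212 218.61791209537577 [[ 0.02696677 -0.99962426  0.00491186]
 [-0.99324406 -0.02734879 -0.11277536]
 [ 0.11286732 -0.00183748 -0.99360837]] [ -45.50746614  555.43817896 1351.22277788]
```

View pics/top0.png

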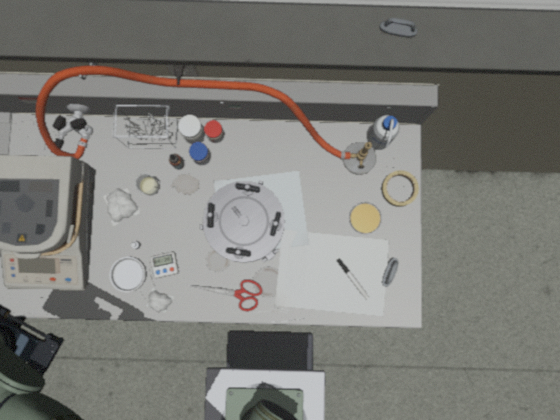

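View pics/side0.png

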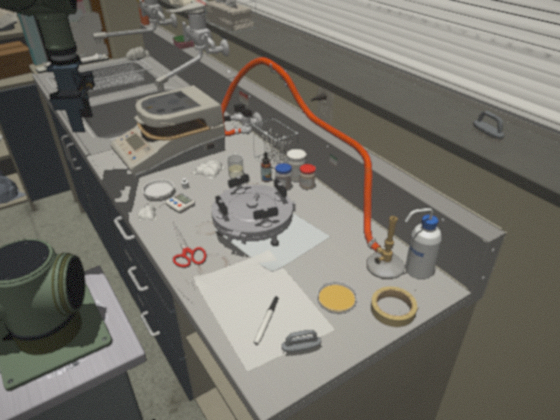

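```bash
cat > h.py <<'E'
import numpy as np, cv2
from workcell import telemetry, imaging
def ray(f,uv):
    fl=f["pixels"].shape[0]/2/np.tan(np.radians(f["fov_y"]/2))
    R=np.array(f["R"]);t=np.array(f["t"])
    d=np.array([(uv[0]-f["cx"])/fl,(uv[1]-f["cy"])/fl,1.])
    return -R.T@t, R.T@d
def plane(f,uv,z):
    o,d=ray(f,uv); return o+d*(z-o[2])/d[2]
def proj(f,X):
    fl=f["pixels"].shape[0]/2/np.tan(np.radians(f["fov_y"]/2))
    c=np.array(f["R"])@np.array(X)+np.array(f["t"])
    return np.array([f["cx"]+fl*c[0]/c[2],f["cy"]+fl*c[1]/c[2]])
def bars(f,box,th=60,z=112):
    g=f["pixels"].max(2).copy(); x0,x1,y0,y1=box
    m=np.zeros(g.shape,np.uint8); m[y0:y1,x0:x1]=(g[y0:y1,x0:x1]<th)
    n,l,s,c=cv2.connectedComponentsWithStats(m)
    out=[]
    for i in range(1,n):
        if s[i,4]<30: continue
        ys,xs=np.nonzero(l==i)
        P=np.array([plane(f,(x,y),z)[:2] for x,y in zip(xs,ys)])
        mu=P.mean(0); w,v=np.linalg.eigh(np.cov((P-mu).T))
        a=np.degrees(np.arctan2(v[1,1],v[0,1]))%180
        out.append((c[i].round(1),s[i,4],mu.round(1),a.round(1),(np.sqrt(12*w)).round(0)))
    return out
E
python3 - <<'E'
from h import *
f=imaging.grab_frame("top")
for b in bars(f,(195,295,170,270)): print(*b)
im=f["pixels"][165:275,185:305,::-1]
cv2.imwrite("pics/crop1.png",cv2.resize(im,None,fx=5,fy=5,interpolation=cv2.INTER_CUBIC))
f=imaging.grab_frame("side")
im=f["pixels"][165:255,195:310,::-1]
cv2.imwrite("pics/crop2.png",cv2.resize(im,None,fx=6,fy=6,interpolation=cv2.INTER_CUBIC))
E
```

```text
(no output)
```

View pics/crop1.png

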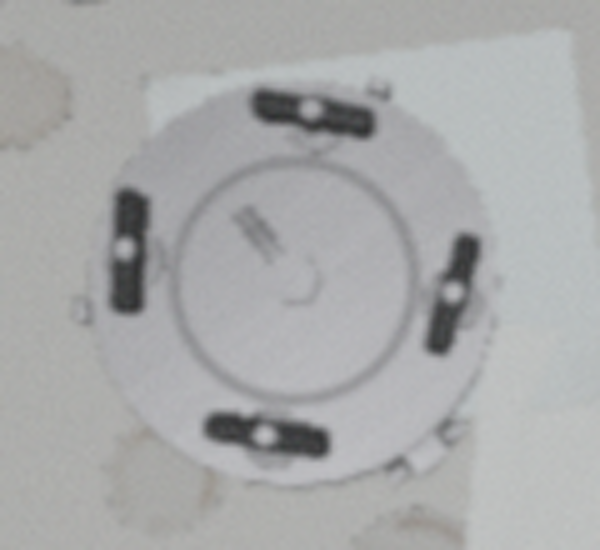

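View pics/crop2.png

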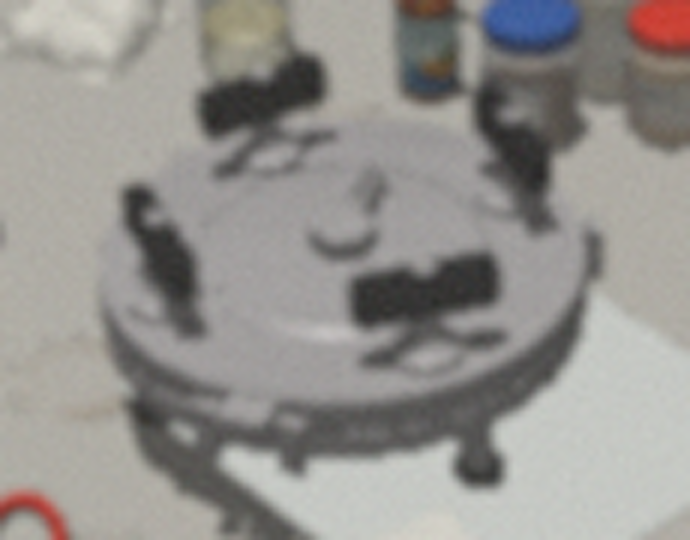

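Run:
```python
from h import *
f=imaging.grab_frame("top")
g=f["pixels"].max(2); print(g[221:226,268:282])
for th in (90,110):
  for b in bars(f,(200,290,177,265),th): print(*b)
C=[]
for u,v in [(311,108),(125,250),(266,434),(453,291)]:
    p=plane(f,(185+(u-2)/5,165+(v-2)/5),122); C.append(p[:2]); print(p.round(1))
C=np.array(C); print(C.mean(0),np.hypot(*(C-C.mean(0)).T),np.degrees(np.arctan2(*(C-C.mean(0)).T[::-1])))
s=imaging.grab_frame("side")
for c in C: print(((proj(s,[c[0],c[1],122])-[195,165])*6+2).round(0))
print("bench rim ctr", plane(f,(244,221),77))
```

```text
[[155 167 168 159 140 121 123 129 125  97  83 124 165 181]
 [153 161 159 153 135 140 161 172 167 130  97 128 159 174]
 [153 152 153 148 128 137 168 181 178 143 116 133 155 164]
 [156 154 150 141 116 117 154 175 161 126 120 143 150 161]
 [158 158 152 139 103  88 115 129 116  97 115 141 153 159]]
[247.6 187.6] 104 [625.1  57.5] 81.3 [14. 65.]
[210.5 214.8] 103 [552.1 149.6] 0.0 [14. 64.]
[277.1 216.8] 33 [551.6 -20.4] 165.5 [10. 22.]
[273.1 229.6] 39 [518.7 -11.2] 165.2 [11. 24.]
[231.  250.2] 41 [463.3  93.9] 85.8 [12. 22.]
[244.7 252.5] 48 [458.6  59.1] 78.3 [13. 24.]
[247.3 187.5] 129 [625.4  58.3] 80.9 [16. 66.]
[210.6 215.1] 138 [551.6 149.4] 0.3 [17. 66.]
[277.4 216.6] 47 [552.3 -21.1] 166.3 [13. 25.]
[273.2 229.7] 51 [518.4 -11.5] 164.6 [13. 27.]
[231.1 250.4] 54 [462.8  93.7] 82.3 [14. 26.]
[244.5 252.5] 62 [458.5  59.6] 81.1 [15. 27.]
[627.  59. 122.]
[551.5 150.6 122. ]
[460.3  75.8 122. ]
[535.2 -16.1 122. ]
[543.47973696  67.32992807] [83.94127885 83.69012371 83.61464418 83.85563858] [ -5.72432931  84.52356309 174.16172219 -95.7002186 ]
[514. 111.]
[262.  71.]
[160. 214.]
[428. 261.]
bench rim ctr [542.36878539  66.14190868  77.        ]
```

Run:
```python
from h import *
f=imaging.grab_frame("top"); s=imaging.grab_frame("side")
def om(p): 
    p=p.astype(int); return (p[...,0]>130)&(p[...,1]<100)&(p[...,2]<80)
mt,ms=om(f["pixels"]),om(s["pixels"])
n,l,st,c=cv2.connectedComponentsWithStats(ms.astype(np.uint8))
ms=l==1+st[1:,4].argmax()
for u in range(80,330,25):
    rows=np.nonzero(mt[:170,u])[0]
    if not len(rows): continue
    v=rows[rows<rows.min()+8].mean()
    hits=[]
    for z in range(0,600,5):
        X=plane(f,(u,v),z); q=np.round(proj(s,X)).astype(int)
        if 0<=q[0]<560 and 0<=q[1]<420 and ms[q[1],q[0]]: hits.append((X.round(0)))
    if hits: print(u,v,hits[0],hits[-1])
```

```text
80 70.0 [860. 442. 275.] [850. 431. 300.]
105 69.5 [878. 397. 240.] [863. 384. 275.]
130 74.0 [892. 356. 180.] [862. 333. 255.]
155 79.5 [888. 298. 160.] [870. 287. 205.]
180 82.5 [884. 236. 155.] [872. 229. 185.]
205 83.0 [884. 172. 155.] [874. 168. 180.]
230 84.5 [882. 108. 155.] [872. 106. 180.]
255 86.5 [938.  54.   0.] [869.  43. 180.]
280 95.0 [884. -19.  85.] [845. -20. 190.]
305 121.0 [819. -88.  70.] [758. -79. 265.]
```

Emit:
{"op": "jog_arm", "data": {
  "series": [
    [[295,-364,-64],[0,0,0.46],0.5],
    [[295,-364,-64],[0,0,0.46],0.5],
    [[295,-364,-64],[0,0,0.46],0.5],
    [[295,-364,-64],[0,0,0.46],0.5],
    [[295,-364,-64],[0,0,0.46],0.5]
  ],
  "squeeze": 40
}}

```text
time_s: 0.82
ee_pos: [382.2, 359.5, 377.6]
ee_rot: [180.0, -0.0, 90.1]
force: [1.1, 0.3, 0.1]
gripper_width: 60.6
```

Emit:
{"op": "jog_arm", "data": {
  "series": [
    [[169,-209,-37],[0,0,0],0.5],
    [[169,-209,-37],[0,0,0],0.5],
    [[169,-209,-37],[0,0,0],0.5],
    [[169,-209,-37],[0,0,0],0.5],
    [[169,-209,-37],[0,0,0],0.5]
  ]
}}

```text
time_s: 1.23
ee_pos: [512.0, 198.4, 349.4]
ee_rot: [179.9, -0.0, 90.1]
force: [0.8, 0.6, 0.6]
gripper_width: 45.6
```

Emit:
{"op": "jog_arm", "data": {
  "series": [
    [[39.5,-47.8,-10],[0,0,0],0.5],
    [[39.5,-47.8,-10],[0,0,0],0.5],
    [[39.5,-47.8,-30],[0,0,0],0.5],
    [[39.5,-47.8,-30],[0,0,0],0.5],
    [[39.5,-47.8,-30],[0,0,0],0.5]
  ]
}}

```text
time_s: 1.65
ee_pos: [551.2, 150.3, 318.5]
ee_rot: [-179.9, -0.0, 90.1]
force: [-0.4, -0.6, 1.2]
gripper_width: 45.9
```

Emit:
{"op": "jog_arm", "data": {
  "series": [
    [[0.3,0.3,-32],[0,0,0],0.5],
    [[0.3,0.3,-32],[0,0,0],0.5],
    [[0.3,0.3,-32],[0,0,0],0],
    [[0.3,0.3,-32],[0,0,0],0],
    [[0.3,0.3,-32],[0,0,0],0]
  ]
}}

```text
time_s: 2.07
ee_pos: [551.8, 151.2, 288.3]
ee_rot: [180.0, -0.0, 90.1]
force: [-0.5, -0.3, 0.7]
gripper_width: 28.0
```

Emit:
{"op": "jog_arm", "data": {
  "series": [
    [[0,0,-2],[0,0,0],0],
    [[0,0,-2],[0,0,0],0],
    [[0,0,-2],[0,0,0],0],
    [[0,0,-2],[0,0,0],0],
    [[0,0,-2],[0,0,0],0]
  ]
}}

```text
time_s: 2.48
ee_pos: [552.1, 150.8, 287.4]
ee_rot: [179.9, 0.0, 90.1]
force: [-0.5, -2.8, 5.9]
gripper_width: 13.3
```

Run:
```python
from h import *
f=imaging.grab_frame("side"); im=f["pixels"][120:270,180:330,::-1]
cv2.imwrite("pics/s2.png",cv2.resize(im,None,fx=4,fy=4,interpolation=cv2.INTER_CUBIC))
s=telemetry.state(); print(s["force"],s["torque"],s["gripper_width"],s["ee_pos"])
```

```text
[-0.75326511 -4.317481    5.55112356] [-0.5989775   0.00505812 -0.08615473] 13.954214518520729 [552.12095417 150.72957873 287.39215178]
```

View pics/s2.png

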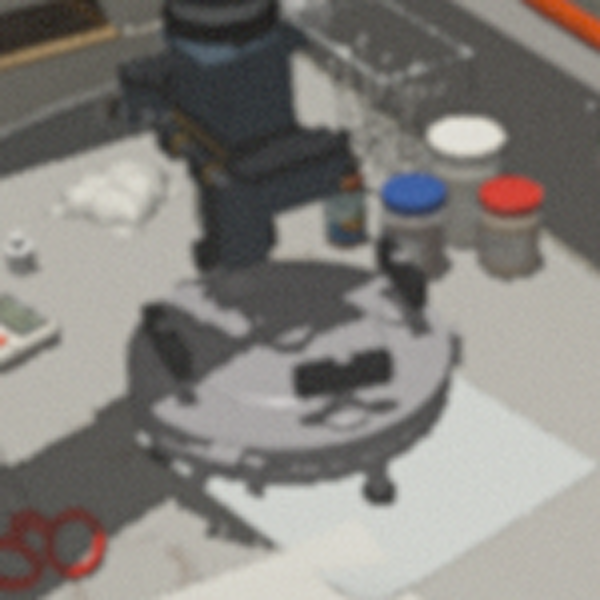

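Emit:
{"op": "jog_arm", "data": {
  "series": [
    [[0,0,-1],[0,0,-0.12],0],
    [[0,0,-1],[0,0,-0.24],0],
    [[0,0,-1],[0,0,-0.36],0],
    [[0,0,-1],[0,0,-0.48],0],
    [[0,0,-1],[0,0,-0.6],0]
  ]
}}

```text
time_s: 2.95
ee_pos: [552.0, 150.4, 286.5]
ee_rot: [179.8, 0.0, 55.4]
force: [0.7, -3.4, 0.9]
gripper_width: 13.8
```

Run:
```python
from h import *
s=telemetry.state(); print(s["force"],s["torque"],s["gripper_width"],s["ee_pos"],s["ee_rot"])
```

```text
[ 0.7039422  -3.43089475  0.8747753 ] [-0.49591719 -0.05558594  0.14137295] 13.80902680575594 [552.02672986 150.40278441 286.48475122] [1.79831434e+02 4.90300886e-02 5.54444534e+01]
```

Emit:
{"op": "jog_arm", "data": {
  "series": [
    [[0,0,0],[0,0,-0.12],0],
    [[0,0,0],[0,0,-0.25],0],
    [[0,0,0],[0,0,-0.25],0],
    [[0,0,0],[0,0,-0.25],0.45],
    [[0,0,0],[0,0,-0.25],0.45]
  ]
}}

```text
time_s: 3.37
ee_pos: [552.0, 150.6, 286.5]
ee_rot: [179.9, 0.0, 41.2]
force: [-0.9, 0.2, -0.5]
gripper_width: 24.0
```

Emit:
{"op": "jog_arm", "data": {
  "series": [
    [[0,0,10],[0,0,0],0.5],
    [[0,0,44],[0,0,0],0.5],
    [[-4,-30,44],[0,0,0.12],0.5],
    [[-17,-166,44],[0,0,0.573],0.5],
    [[-17,-166,44],[0,0,0.573],0.5]
  ]
}}

```text
time_s: 3.78
ee_pos: [540.8, 43.8, 332.1]
ee_rot: [179.8, -0.1, 61.9]
force: [0.7, 0.0, 0.3]
gripper_width: 45.6
```

Emit:
{"op": "jog_arm", "data": {
  "series": [
    [[-5.6,-60,0],[0,0,0.218],0.5],
    [[-5.6,-60,0],[0,0,0.218],0.5],
    [[-5.6,-60,-15],[0,0,0.218],0.5],
    [[-5.6,-60,-30],[0,0,0.218],0.5],
    [[-5.6,-60,-46],[0,0,0.218],0.4]
  ]
}}

```text
time_s: 4.2
ee_pos: [535.4, -16.8, 287.0]
ee_rot: [179.6, -0.1, 74.3]
force: [0.3, -0.1, -0.3]
gripper_width: 41.5
```

Emit:
{"op": "jog_arm", "data": {
  "series": [
    [[-0.2,0.7,-1],[0,0,0],0],
    [[-0.2,0.7,-1],[0,0,0],0],
    [[-0.2,0.7,-1],[0,0,0],0],
    [[-0.2,0.7,-1],[0,0,0],0],
    [[-0.2,0.7,-1],[0,0,0],0]
  ]
}}

```text
time_s: 4.62
ee_pos: [535.4, -16.8, 287.4]
ee_rot: [179.5, 0.0, 74.4]
force: [-0.4, -5.0, 2.3]
gripper_width: 13.6
```

Emit:
{"op": "jog_arm", "data": {
  "series": [
    [[0,0,-1],[0,0,-0.12],0],
    [[0,0,-1],[0,0,-0.24],0],
    [[0,0,-1],[0,0,-0.36],0],
    [[0,0,-1],[0,0,-0.48],0],
    [[0,0,-1],[0,0,-0.6],0]
  ]
}}

```text
time_s: 5.03
ee_pos: [535.1, -17.3, 286.5]
ee_rot: [179.4, 0.1, 39.8]
force: [-0.9, -4.8, -4.6]
gripper_width: 13.8
```

Run:
```python
from h import *
s=telemetry.state(); print(s["force"],s["torque"],s["gripper_width"],s["ee_pos"],s["ee_rot"])
```

```text
[-0.85540477 -4.81572129 -4.60323516] [-0.73684637  0.10170707  0.13055253] 13.815652994144045 [535.06784257 -17.2573243  286.53726888] [1.79408851e+02 1.22746237e-01 3.98465092e+01]
```

Now release, lift, and take a look with the arm retreating toward A.

Emit:
{"op": "jog_arm", "data": {
  "series": [
    [[0,0,0],[0,0,0],0],
    [[0,0,0],[0,0,0],0.5],
    [[0,0,0],[0,0,0],0.5],
    [[0,0,0],[0,0,0],0.5],
    [[0,0,30],[0,0,0],0.5]
  ]
}}

```text
time_s: 5.45
ee_pos: [533.6, -17.0, 312.7]
ee_rot: [179.8, 0.6, 39.9]
force: [-0.5, -0.5, 0.3]
gripper_width: 37.7
```

Emit:
{"op": "jog_arm", "data": {
  "series": [
    [[0,0,18],[0,0,-0.12],0.5],
    [[35,28,18],[0,0,-0.24],0.5],
    [[70,57,18],[0,0,-0.36],0.5],
    [[93.4,76,18],[0,0,-0.48],0.5],
    [[93.4,76,18],[0,0,-0.6],0.5]
  ]
}}

```text
time_s: 5.87
ee_pos: [631.2, 62.9, 331.1]
ee_rot: [180.0, 0.2, 5.5]
force: [0.5, 0.0, 0.2]
gripper_width: 45.9
```

Run:
```python
from h import *
f=imaging.grab_frame("top")
im=f["pixels"][165:275,185:305,::-1]
cv2.imwrite("pics/t3.png",cv2.resize(im,None,fx=5,fy=5,interpolation=cv2.INTER_CUBIC))
```

```text
(no output)
```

View pics/t3.png

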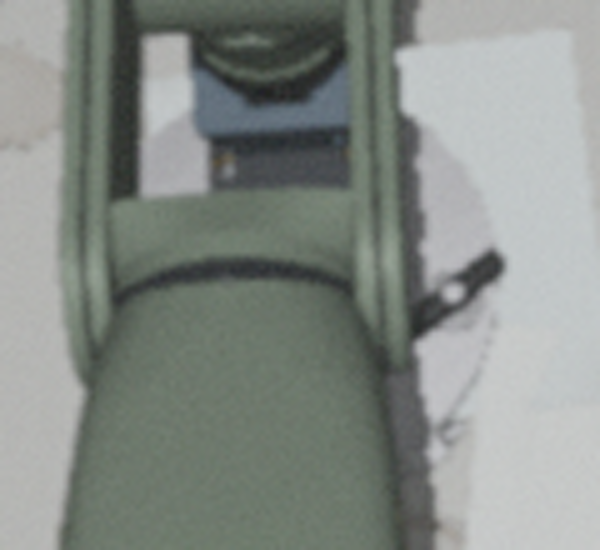

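Emit:
{"op": "jog_arm", "data": {
  "series": [
    [[-4.3,-3.9,0],[0,0,-0.12],0.5],
    [[-4.3,-3.9,0],[0,0,-0.253],0.5],
    [[-4.3,-3.9,-15],[0,0,-0.253],0.5],
    [[-4.3,-3.9,-30],[0,0,-0.253],0.45],
    [[-4.3,-3.9,-45],[0,0,-0.253],0.4]
  ]
}}

```text
time_s: 6.33
ee_pos: [624.4, 57.0, 285.9]
ee_rot: [179.9, 0.4, -9.1]
force: [0.1, -0.2, 0.4]
gripper_width: 38.4
```

Emit:
{"op": "jog_arm", "data": {
  "series": [
    [[2,1.8,0],[0,0,0],0],
    [[2,1.8,0],[0,0,0],0],
    [[2,1.8,0],[0,0,0],0],
    [[2,1.8,0],[0,0,0],0],
    [[2,1.8,0],[0,0,0],0]
  ]
}}

```text
time_s: 6.75
ee_pos: [626.8, 58.8, 287.2]
ee_rot: [179.9, 0.2, -9.0]
force: [-0.3, -0.7, 0.8]
gripper_width: 13.9
```

Emit:
{"op": "jog_arm", "data": {
  "series": [
    [[0,0,-1],[0,0,-0.12],0],
    [[0,0,-1],[0,0,-0.24],0],
    [[0,0,-1],[0,0,-0.36],0],
    [[0,0,-1],[0,0,-0.48],0],
    [[0,0,-1],[0,0,-0.6],0]
  ]
}}

```text
time_s: 7.17
ee_pos: [626.8, 58.5, 286.3]
ee_rot: [179.9, 0.1, -43.7]
force: [0.9, -0.8, -3.9]
gripper_width: 13.4
```

Emit:
{"op": "jog_arm", "data": {
  "series": [
    [[0,0,0],[0,0,-0.11],0],
    [[0,0,0],[0,0,-0.11],0],
    [[0,0,0],[0,0,-0.11],0.45],
    [[0,0,0],[0,0,-0.11],0.5],
    [[0,0,0],[0,0,-0.11],0.5]
  ]
}}

```text
time_s: 7.58
ee_pos: [626.9, 58.5, 286.9]
ee_rot: [179.9, 0.1, -49.9]
force: [0.1, -0.3, -0.1]
gripper_width: 31.0
```

Emit:
{"op": "jog_arm", "data": {
  "series": [
    [[0,0,20],[0,0,0],0.5],
    [[0,0,44],[0,0,0.05],0.5],
    [[-30,3,44],[0,0,0.17],0.5],
    [[-70,7,44],[0,0,0.29],0.5],
    [[-110,11,44],[0,0,0.41],0.5]
  ]
}}

```text
time_s: 8.0
ee_pos: [516.0, 69.5, 331.4]
ee_rot: [180.0, 0.0, -26.0]
force: [-0.6, 0.2, 0.2]
gripper_width: 45.5
```

Run:
```python
from h import *
f=imaging.grab_frame("top")
im=f["pixels"][165:275,185:305,::-1]
cv2.imwrite("pics/t4.png",cv2.resize(im,None,fx=5,fy=5,interpolation=cv2.INTER_CUBIC))
f=imaging.grab_frame("side"); im=f["pixels"][120:270,180:330,::-1]
cv2.imwrite("pics/s4.png",cv2.resize(im,None,fx=4,fy=4,interpolation=cv2.INTER_CUBIC))
s=telemetry.state();print(s["time_s"],s["ee_pos"],s["ee_rot"])
```

```text
8.1 [510.39676308  69.61201434 330.00575315] [179.65536088   0.5706465  -26.13788929]
```

View pics/t4.png

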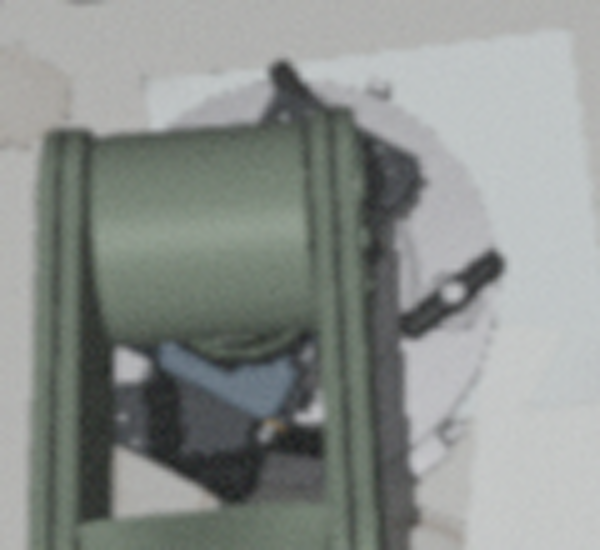

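View pics/s4.png

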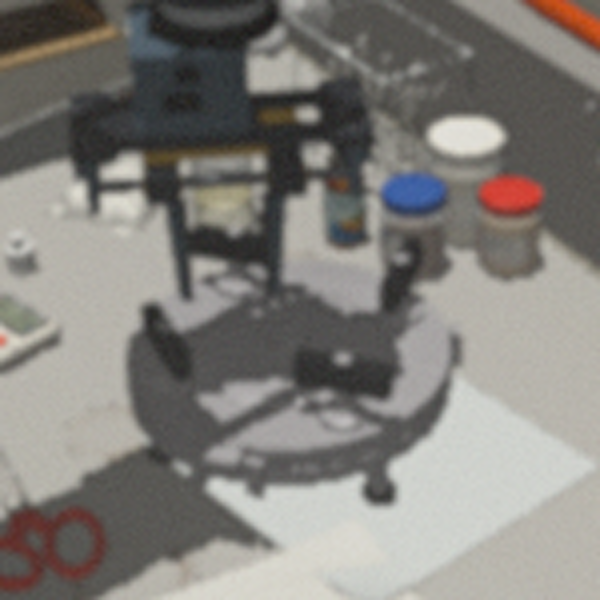

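Emit:
{"op": "jog_arm", "data": {
  "series": [
    [[-35,4,0],[0,0,0.12],0.5],
    [[-50.2,6.1,0],[0,0,0.24],0.5],
    [[-50.2,6.1,0],[0,0,0.321],0.5],
    [[-50.2,6.1,-15],[0,0,0.321],0.45],
    [[-50.2,6.1,-32],[0,0,0.321],0.4]
  ]
}}

```text
time_s: 8.52
ee_pos: [460.8, 75.9, 299.4]
ee_rot: [179.7, 0.3, -7.7]
force: [0.3, 0.1, 0.5]
gripper_width: 37.8
```

Run:
```python
from h import *
s=telemetry.state();print(s["time_s"],s["ee_pos"],s["ee_rot"])
```

```text
8.5167 [460.75074266  75.91073166 299.42774489] [179.73851662   0.27860824  -7.69003343]
```

Emit:
{"op": "jog_arm", "data": {
  "series": [
    [[-0.5,-0.2,-13],[0,0,0],0.3],
    [[-0.5,-0.2,-13],[0,0,0],0],
    [[-0.5,-0.2,-13],[0,0,0],0],
    [[-0.5,-0.2,-13],[0,0,0],0],
    [[-0.5,-0.2,-13],[0,0,0],0]
  ]
}}

```text
time_s: 8.93
ee_pos: [460.1, 75.8, 287.0]
ee_rot: [179.8, 0.3, -7.7]
force: [-2.1, 1.1, 0.1]
gripper_width: 14.1
```

Emit:
{"op": "jog_arm", "data": {
  "series": [
    [[0,0,0],[0,0,0],0],
    [[0,0,0],[0,0,-0.12],0],
    [[0,0,-1],[0,0,-0.24],0],
    [[0,0,-1],[0,0,-0.36],0],
    [[0,0,-1],[0,0,-0.48],0]
  ]
}}

```text
time_s: 9.35
ee_pos: [460.0, 75.5, 286.2]
ee_rot: [179.7, 0.3, -35.5]
force: [-0.9, -1.3, -2.8]
gripper_width: 13.8
```

Emit:
{"op": "jog_arm", "data": {
  "series": [
    [[0,0,0],[0,0,-0.12],0],
    [[0,0,0],[0,0,-0.24],0],
    [[0,0,0],[0,0,-0.24],0],
    [[0,0,0],[0,0,-0.24],0],
    [[0,0,0],[0,0,-0.24],0]
  ]
}}

```text
time_s: 9.77
ee_pos: [459.9, 75.4, 285.9]
ee_rot: [179.7, 0.3, -49.1]
force: [1.0, -1.8, -7.5]
gripper_width: 14.2
```

Emit:
{"op": "jog_arm", "data": {
  "series": [
    [[0,0,0],[0,0,0],0.5],
    [[0,0,0],[0,0,0],0.5],
    [[0,0,0],[0,0,0],0.5],
    [[0,0,30],[0,0,0],0.5],
    [[0,0,44],[0,0,0],0.5]
  ]
}}

```text
time_s: 10.18
ee_pos: [460.6, 75.5, 332.2]
ee_rot: [179.8, 0.2, -49.0]
force: [0.8, 0.4, 0.1]
gripper_width: 44.1
```

Emit:
{"op": "jog_arm", "data": {
  "series": [
    [[-20,40,0],[0,0,0.12],0.5],
    [[-60,120,0],[0,0,0.24],0.5],
    [[-80,160,0],[0,0,0.36],0.5],
    [[-100,200,0],[0,0,0.48],0.5],
    [[-100,200,0],[0,0,0.6],0.5]
  ]
}}

```text
time_s: 10.6
ee_pos: [366.4, 263.5, 333.1]
ee_rot: [179.9, 0.1, -14.3]
force: [0.1, 0.9, -0.4]
gripper_width: 45.2
```

Run:
```python
from h import *
f=imaging.grab_frame("top")
for b in bars(f,(200,290,177,265),95): print(*b)
im=f["pixels"][165:275,185:305,::-1]
cv2.imwrite("pics/t5.png",cv2.resize(im,None,fx=5,fy=5,interpolation=cv2.INTER_CUBIC))
s=telemetry.state();print(s["time_s"],s["ee_pos"],s["ee_rot"])
```

```text
[242.5 181.4] 32 [640.9  71. ] 35.1 [10. 22.]
[250.8 192.3] 51 [613.2  48.7] 42.9 [12. 29.]
[211.  215.1] 113 [551.5 148.4] 130.5 [15. 65.]
[280.5 219.3] 37 [545.5 -29.3] 132.1 [12. 22.]
[270.  227.7] 45 [523.2  -3.1] 123.1 [12. 25.]
[233.8 245.8] 45 [474.6  87.2] 44.8 [12. 24.]
[242.6 256.6] 47 [447.9  64.1] 35.2 [13. 25.]
10.65 [363.70880198 268.78231992 333.19750829] [-179.81971901    0.2840974   -13.8218994 ]
```

View pics/t5.png

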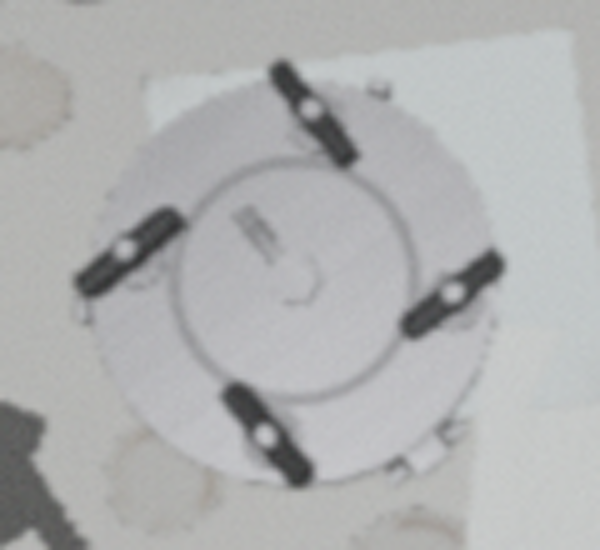

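Emit:
{"op": "jog_arm", "data": {
  "series": [
    [[34,-21,0],[0,0,0.12],0.5],
    [[67,-42,0],[0,0,0.24],0.5],
    [[100,-63,0],[0,0,0.36],0.5],
    [[134,-84,0],[0,0,0.48],0.5],
    [[160,-101,0],[0,0,0.6],0.5]
  ]
}}

```text
time_s: 11.07
ee_pos: [525.9, 166.4, 334.0]
ee_rot: [-179.8, 0.1, 20.0]
force: [0.2, 0.5, 1.1]
gripper_width: 45.4
```

Emit:
{"op": "jog_arm", "data": {
  "series": [
    [[25.7,-15.9,0],[0,0,0.12],0.5],
    [[25.7,-15.9,0],[0,0,0.24],0.5],
    [[25.7,-15.9,0],[0,0,0.363],0.5],
    [[25.7,-15.9,-15],[0,0,0.363],0.5],
    [[25.7,-15.9,-30],[0,0,0.363],0.4]
  ]
}}

```text
time_s: 11.48
ee_pos: [552.4, 150.1, 305.0]
ee_rot: [-179.9, -0.1, 40.8]
force: [-0.2, -0.2, 0.1]
gripper_width: 41.4
```

Emit:
{"op": "jog_arm", "data": {
  "series": [
    [[-0.8,0.3,-19],[0,0,0],0.3],
    [[-0.8,0.3,-19],[0,0,0],0],
    [[-0.8,0.3,-19],[0,0,0],0],
    [[-0.8,0.3,-19],[0,0,0],0],
    [[-0.8,0.3,-19],[0,0,0],0]
  ]
}}

```text
time_s: 11.9
ee_pos: [551.6, 150.1, 287.0]
ee_rot: [-180.0, -0.0, 40.8]
force: [-1.1, -2.3, 0.1]
gripper_width: 13.6
```

Emit:
{"op": "jog_arm", "data": {
  "series": [
    [[0,0,0],[0,0,0],0],
    [[0,0,0],[0,0,-0.12],0],
    [[0,0,-1],[0,0,-0.24],0],
    [[0,0,-1],[0,0,-0.36],0],
    [[0,0,-1],[0,0,-0.48],0]
  ]
}}

```text
time_s: 12.32
ee_pos: [551.4, 150.1, 286.4]
ee_rot: [-180.0, -0.0, 13.0]
force: [-0.7, -0.4, -2.9]
gripper_width: 13.7
```

Emit:
{"op": "jog_arm", "data": {
  "series": [
    [[0,0,0],[0,0,-0.12],0],
    [[0,0,0],[0,0,-0.24],0],
    [[0,0,0],[0,0,-0.3],0],
    [[0,0,0],[0,0,-0.34],0],
    [[0,0,0],[0,0,-0.36],0]
  ]
}}

```text
time_s: 12.73
ee_pos: [551.2, 150.1, 285.9]
ee_rot: [180.0, -0.0, -7.6]
force: [0.7, -0.4, -7.8]
gripper_width: 13.7
```

Run:
```python
from h import *
s=telemetry.state(); print(s["force"],s["torque"],s["gripper_width"],s["ee_pos"],s["ee_rot"])
```

```text
[ 0.65720223 -0.38003183 -7.79701184] [-0.15507427 -0.0801994   0.69916766] 13.712041657064079 [551.24390916 150.0961014  285.90612578] [ 1.79971707e+02 -1.31257770e-02 -7.61304223e+00]
```

Emit:
{"op": "jog_arm", "data": {
  "series": [
    [[0,0,0],[0,0,0],0.5],
    [[0,0,0],[0,0,0],0.5],
    [[0,0,0],[0,0,0],0.5],
    [[0,0,30],[0,0,0],0.5],
    [[0,0,45],[0,0,0.05],0.5]
  ]
}}

```text
time_s: 13.15
ee_pos: [551.8, 150.3, 333.2]
ee_rot: [-180.0, -0.2, -4.7]
force: [0.1, 0.3, 1.0]
gripper_width: 43.7
```

Emit:
{"op": "jog_arm", "data": {
  "series": [
    [[-4,-40,0],[0,0,0.12],0.5],
    [[-8,-80,0],[0,0,0.24],0.5],
    [[-12,-120,0],[0,0,0.36],0.5],
    [[-16,-150,0],[0,0,0.48],0.5],
    [[-16,-166,0],[0,0,0.6],0.5]
  ]
}}

```text
time_s: 13.57
ee_pos: [535.0, -18.7, 334.3]
ee_rot: [179.9, -0.2, 29.4]
force: [0.1, -0.0, -0.1]
gripper_width: 45.6
```

Emit:
{"op": "jog_arm", "data": {
  "series": [
    [[0.2,2.5,0],[0,0,0.12],0.5],
    [[0.2,2.5,0],[0,0,0.192],0.5],
    [[0.2,2.5,-15],[0,0,0.192],0.5],
    [[0.2,2.5,-30],[0,0,0.192],0.4],
    [[0.2,2.5,-47],[0,0,0.192],0.4]
  ]
}}

```text
time_s: 13.98
ee_pos: [535.7, -16.3, 288.2]
ee_rot: [179.8, -0.4, 40.4]
force: [0.2, 0.4, 0.9]
gripper_width: 37.3
```

Emit:
{"op": "jog_arm", "data": {
  "series": [
    [[0,0,0],[0,0,0],0],
    [[0,0,0],[0,0,0],0],
    [[0,0,0],[0,0,0],0],
    [[0,0,0],[0,0,0],0],
    [[0,0,0],[0,0,0],0]
  ]
}}

```text
time_s: 14.4
ee_pos: [534.7, -17.6, 289.3]
ee_rot: [179.7, -0.1, 40.5]
force: [-5.6, -6.8, 2.4]
gripper_width: 14.0
```

Emit:
{"op": "jog_arm", "data": {
  "series": [
    [[0,0,-1],[0,0,-0.12],0],
    [[0,0,-2],[0,0,-0.24],0],
    [[0,0,-2],[0,0,-0.36],0],
    [[0,0,-2],[0,0,-0.48],0],
    [[0,0,-2],[0,0,-0.6],0]
  ]
}}

```text
time_s: 14.82
ee_pos: [534.0, -17.9, 288.3]
ee_rot: [179.7, -0.0, 5.8]
force: [-2.5, -1.9, -0.7]
gripper_width: 13.8
```

Emit:
{"op": "jog_arm", "data": {
  "series": [
    [[0,0,0],[0,0,-0.1],0],
    [[0,0,0],[0,0,-0.18],0],
    [[0,0,0],[0,0,-0.22],0],
    [[0,0,0],[0,0,-0.24],0],
    [[0,0,0],[0,0,-0.24],0]
  ]
}}

```text
time_s: 15.23
ee_pos: [533.8, -17.8, 288.2]
ee_rot: [179.6, 0.0, -7.8]
force: [-0.5, -0.4, -8.1]
gripper_width: 13.6
```

Run:
```python
from h import *
s=telemetry.state(); print(s["force"],s["torque"],s["gripper_width"],s["ee_pos"],s["ee_rot"])
```

```text
[-0.47947583 -0.40118225 -8.10244936] [-0.07601255  0.00216295  0.70211768] 13.576287583724607 [533.7812481  -17.776157   288.16003536] [ 1.79648910e+02  3.18641199e-02 -7.80800998e+00]
```

Emit:
{"op": "jog_arm", "data": {
  "series": [
    [[0,0,0],[0,0,0],0.5],
    [[0,0,0],[0,0,0],0.5],
    [[0,0,0],[0,0,0],0.5],
    [[0,0,30],[0,0,0],0.5],
    [[0,0,45],[0,0,-0.05],0.5]
  ]
}}

```text
time_s: 15.65
ee_pos: [534.3, -17.8, 335.5]
ee_rot: [179.7, -0.1, -10.7]
force: [0.0, -0.1, 1.1]
gripper_width: 43.8
```

Emit:
{"op": "jog_arm", "data": {
  "series": [
    [[30,25,0],[0,0,-0.12],0.5],
    [[60,49,0],[0,0,-0.24],0.5],
    [[85,70,0],[0,0,-0.36],0.5],
    [[92.5,76,0],[0,0,-0.48],0.5],
    [[92.5,76,0],[0,0,-0.6],0.5]
  ]
}}

```text
time_s: 16.07
ee_pos: [629.0, 60.2, 336.1]
ee_rot: [179.9, -0.2, -45.4]
force: [0.0, -0.9, -0.8]
gripper_width: 45.6
```

Emit:
{"op": "jog_arm", "data": {
  "series": [
    [[-2,-1.4,0],[0,0,-0.101],0.5],
    [[-2,-1.4,0],[0,0,-0.101],0.5],
    [[-2,-1.4,-15],[0,0,-0.101],0.5],
    [[-2,-1.4,-30],[0,0,-0.101],0.4],
    [[-2,-1.4,-49],[0,0,-0.101],0.4]
  ]
}}

```text
time_s: 16.48
ee_pos: [627.4, 58.6, 288.4]
ee_rot: [-179.9, -0.4, -51.0]
force: [0.7, 0.1, -0.1]
gripper_width: 37.0
```

Emit:
{"op": "jog_arm", "data": {
  "series": [
    [[0,0,0],[0,0,0],0],
    [[0,0,0],[0,0,0],0],
    [[0,0,0],[0,0,0],0],
    [[0,0,0],[0,0,0],0],
    [[0,0,0],[0,0,0],0]
  ]
}}

```text
time_s: 16.9
ee_pos: [627.0, 59.6, 289.8]
ee_rot: [-179.8, -0.2, -51.0]
force: [-3.4, 4.5, 1.1]
gripper_width: 13.9
```

Emit:
{"op": "jog_arm", "data": {
  "series": [
    [[0,-0.5,-1],[0,0,-0.12],0],
    [[0,-0.5,-2],[0,0,-0.24],0],
    [[0,-0.5,-2],[0,0,-0.36],0],
    [[0,-0.5,-2],[0,0,-0.48],0],
    [[0,-0.5,-2],[0,0,-0.6],0]
  ]
}}

```text
time_s: 17.32
ee_pos: [627.2, 59.0, 288.8]
ee_rot: [-179.7, -0.2, -85.6]
force: [0.6, -2.1, -3.8]
gripper_width: 13.6
```

Emit:
{"op": "jog_arm", "data": {
  "series": [
    [[0,0,0],[0,0,-0.1],0],
    [[0,0,0],[0,0,-0.16],0],
    [[0,0,0],[0,0,-0.2],0],
    [[0,0,0],[0,0,-0.22],0],
    [[0,0,0],[0,0,-0.22],0]
  ]
}}

```text
time_s: 17.73
ee_pos: [627.3, 59.0, 288.6]
ee_rot: [-179.7, -0.3, -98.1]
force: [2.0, -0.7, -7.2]
gripper_width: 13.9
```

Run:
```python
from h import *
s=telemetry.state(); print(s["force"],s["torque"],s["gripper_width"],s["ee_pos"],s["ee_rot"],s["qpos"])
```

```text
[ 1.9999845  -0.72960121 -7.24218127] [-0.08632668 -0.07142384  0.71203449] 13.882774245177664 [627.28829764  58.95561577 288.6230702 ] [-179.7044777    -0.29669089  -98.10618664] [  4.40464488  28.19411911  91.49066338  -0.40799624  60.09160593
 102.71280983]
```

Emit:
{"op": "jog_arm", "data": {
  "series": [
    [[0,0,0],[0,0,0],0.5],
    [[0,0,0],[0,0,0],0.5],
    [[0,0,0],[0,0,0],0.5],
    [[0,0,30],[0,0,0],0.5],
    [[0,0,45],[0,0,0.05],0.5]
  ]
}}

```text
time_s: 18.15
ee_pos: [627.6, 59.0, 336.1]
ee_rot: [-179.6, -0.3, -95.2]
force: [1.2, 0.1, 1.1]
gripper_width: 43.7
```

Emit:
{"op": "jog_arm", "data": {
  "series": [
    [[-38,4,0],[0,0,0.12],0.5],
    [[-76,8,0],[0,0,0.24],0.5],
    [[-114,11,0],[0,0,0.36],0.5],
    [[-145,15,0],[0,0,0.48],0.5],
    [[-165,16.6,0],[0,0,0.6],0.5]
  ]
}}

```text
time_s: 18.57
ee_pos: [459.4, 75.7, 336.9]
ee_rot: [-179.6, -0.2, -60.5]
force: [-0.6, 0.3, -0.5]
gripper_width: 45.5
```

Emit:
{"op": "jog_arm", "data": {
  "series": [
    [[0.8,-0.1,0],[0,0,0.1],0.5],
    [[0.8,-0.1,0],[0,0,0.199],0.5],
    [[0.8,-0.1,-15],[0,0,0.199],0.5],
    [[0.8,-0.1,-30],[0,0,0.199],0.4],
    [[0.8,-0.1,-50],[0,0,0.199],0.4]
  ]
}}

```text
time_s: 18.98
ee_pos: [460.8, 75.7, 288.4]
ee_rot: [-179.3, -0.4, -49.1]
force: [0.3, 0.2, -0.8]
gripper_width: 37.5
```

Emit:
{"op": "jog_arm", "data": {
  "series": [
    [[0,0,0],[0,0,0],0],
    [[0,0,0],[0,0,0],0],
    [[0,0,0],[0,0,0],0],
    [[0,0,0],[0,0,0],0],
    [[0,0,0],[0,0,0],0]
  ]
}}

```text
time_s: 19.4
ee_pos: [460.2, 76.9, 289.6]
ee_rot: [-179.2, -0.1, -49.3]
force: [-3.6, 7.5, 2.6]
gripper_width: 14.0
```

Emit:
{"op": "jog_arm", "data": {
  "series": [
    [[0,0,-1],[0,0,-0.12],0],
    [[0,0,-2],[0,0,-0.24],0],
    [[0,0,-2],[0,0,-0.36],0],
    [[0,0,-2],[0,0,-0.48],0],
    [[0,0,-2],[0,0,-0.6],0]
  ]
}}

```text
time_s: 19.82
ee_pos: [460.3, 76.6, 288.7]
ee_rot: [-179.1, -0.2, -83.9]
force: [0.4, -2.0, -3.9]
gripper_width: 13.4
```

Target −98: 0.246 to go.

Emit:
{"op": "jog_arm", "data": {
  "series": [
    [[0,0,0],[0,0,-0.11],0],
    [[0,0,0],[0,0,-0.18],0],
    [[0,0,0],[0,0,-0.23],0],
    [[0,0,0],[0,0,-0.25],0],
    [[0,0,0],[0,0,-0.25],0]
  ]
}}

```text
time_s: 20.23
ee_pos: [460.3, 76.5, 288.5]
ee_rot: [-179.1, -0.3, -98.1]
force: [1.9, -1.6, -11.2]
gripper_width: 13.8
```

Run:
```python
from h import *
s=telemetry.state(); print(s["force"],s["torque"],s["gripper_width"],s["ee_pos"],s["ee_rot"])
```

```text
[  1.88357322  -1.6399751  -11.24644611] [-0.22938543 -0.09998888  0.75174864] 13.763269758855627 [460.26188181  76.46314492 288.54669182] [-179.09352474   -0.27526614  -98.06501961]
```

Emit:
{"op": "jog_arm", "data": {
  "series": [
    [[0,0,0],[0,0,0],0.5],
    [[0,0,0],[0,0,0],0.5],
    [[0,0,0],[0,0,0],0.5],
    [[0,0,30],[0,0,0],0.5],
    [[0,0,60],[0,0,0],0.5]
  ]
}}

```text
time_s: 20.65
ee_pos: [459.8, 76.4, 348.8]
ee_rot: [-179.3, -0.3, -98.1]
force: [0.5, 0.1, 0.8]
gripper_width: 44.0
```

Emit:
{"op": "jog_arm", "data": {
  "series": [
    [[-20,40,0],[0,0,0.12],0.5],
    [[-40,80,0],[0,0,0.24],0.5],
    [[-60,120,0],[0,0,0.36],0.5],
    [[-80,160,0],[0,0,0.48],0.5],
    [[-100,195,0],[0,0,0.6],0.5]
  ]
}}

```text
time_s: 21.07
ee_pos: [364.2, 263.3, 350.0]
ee_rot: [-179.1, -0.3, -63.4]
force: [-0.2, 0.4, -0.3]
gripper_width: 45.8
```

Run:
```python
from h import *
f=imaging.grab_frame("top")
for b in bars(f,(200,290,177,265),95): print(*b)
im=f["pixels"][165:275,185:305,::-1]
cv2.imwrite("pics/t6.png",cv2.resize(im,None,fx=5,fy=5,interpolation=cv2.INTER_CUBIC))
f=imaging.grab_frame("side")
cv2.imwrite("pics/s6.png",f["pixels"][:,:,::-1])
s=telemetry.state();print(s["time_s"],s["ee_pos"],s["ee_rot"])
```

```text
[248.2 180.7] 30 [643.1  56.6] 8.2 [11. 21.]
[246.5 193.6] 53 [609.5  59.6] 168.2 [13. 31.]
[203.3 214.2] 35 [553.3 168.2] 74.3 [12. 20.]
[216.6 216. ] 58 [549.5 134.1] 90.7 [14. 29.]
[274.4 223.7] 81 [533.8 -14.2] 84.8 [12. 62.]
[239.3 244.9] 46 [477.4  73.5] 2.1 [12. 25.]
[237.4 258.6] 42 [442.4  77.1] 162.2 [11. 24.]
21.1667 [362.74973032 265.81126444 349.81191374] [-1.79166600e+02 -1.50417196e-01 -6.32192599e+01]
```

View pics/t6.png

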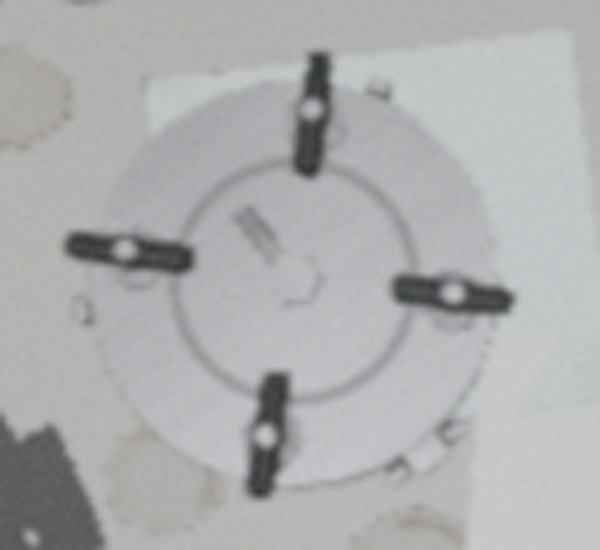

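View pics/s6.png

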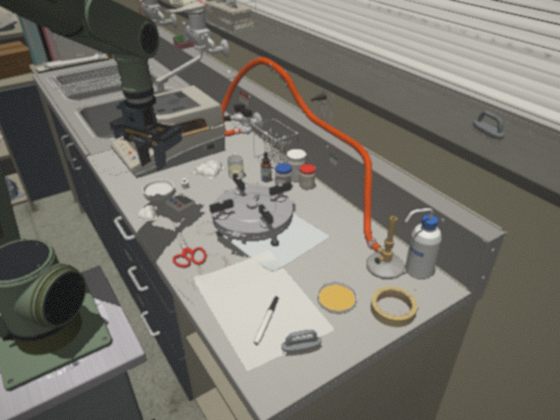

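Emit:
{"op": "jog_arm", "data": {
  "series": [
    [[0,0,20],[0,0,0],0.5],
    [[0,0,20],[0,0,0],0.5],
    [[0,0,20],[0,0,0],0.5],
    [[0,0,20],[0,0,0],0.5],
    [[0,0,20],[0,0,0],0.5]
  ]
}}

```text
time_s: 21.58
ee_pos: [363.0, 265.0, 369.3]
ee_rot: [-179.2, -0.2, -63.3]
force: [0.3, 0.5, 0.4]
gripper_width: 45.3
```

```bash
python3 -c "
from workcell import env, telemetry
s=telemetry.state();print(s['force'],s['qvel'].round(2))
print(env.job_done())"
```

```text
[0.27825317 0.48221496 0.35736628] [ 0.05  0.18  0.05  0.04 -0.07  0.06]
the job is handed in; nothing more can be done
None
```

I closed the holder in two crosswise rounds (left, right, far, near, as seen from the robot) and handed the job in at about 21.6 s of the 72 s allowed.

- **First round:** a picture taken after it showed all four knobs at about 0.89–0.92 rad, so all were nipped up and none was near its stop.
- **Second round:** each knob went to its stop. The wrist torque rose from about 0.13 N m while turning to 0.70–0.75 N m at the stop.
- **Last picture:** all four bars point at the lid's centre within about 1°, roughly 1.69–1.7 rad.
- **Arm and bench:** the gripper was clear of everything with near-zero force. The bystanders look unmoved in the last side view, but I did not measure their positions.
- **Not measured:** I did not measure the lid's level. I take it as level because all four knobs are at their stops.

No check failed or disagreed.

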